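Load the two-tier burnout rack with the ready casting flasks

TASK

Load the burnout rack: stand the two short plaster-filled flasks upright on its lower shelf, then lower the upper shelf onto the rack so that all four corner holes drop over their posts and it lies level on the collars, and last stand the tall plaster-filled flask upright on the upper shelf. Every flask stands wholly on its shelf; set them down gently, since dropped or toppled plaster cracks. Leave the flask still in its rubber base and the two empty flask tubes where they are.

Things in the scene. Friction and masses are not known exactly. Their poses are not given: they have to be found in the camera images.
- rack: Lower part of a kiln rack, fixed: dark steel grid shelf 260 (x) by 170 mm (y) with 4 corner posts. Origin: centre, at bench level; z up. Shelf top 12 mm above it. Posts at x +-115, y +-70 mm: 14 mm tube, 28 mm collar with its top at 82 mm, then an 8 mm pin, tapered to 3 mm over its last 8 mm, ending at 108 mm. Half a turn makes no difference
- upper_tier: Loose upper shelf, flat on the bench: dark steel grid 260 (x) by 170 (y) by 4 mm, 0.45 kg, a 17 mm hole in each corner at x +-115, y +-70 mm. Origin: centre of its underside; z up. Lifting handle in the middle: upside-down U of 10 mm round bar, its level grip along y from -36 to 36 mm at x 0, centre line 50 mm above the origin. Seated, its underside lies 82 mm above the rack's origin
- flask_short_1: Short casting flask ready for the kiln: steel cylinder 50 mm in diameter, 50 mm high, filled to just under its rim with set white investment plaster, standing directly on the bench, about 0.2 kg. Origin: centre of its underside, z up; round, so its yaw means nothing
- flask_short_2: Second short casting flask, the same in every way as flask_short_1
- flask_tall: Tall casting flask ready for the kiln: steel cylinder 58 mm in diameter, 100 mm high, filled with white investment plaster, about 0.5 kg, too tall to stand under the upper shelf. Origin: centre of its underside, z up; round
- flask_on_rubber: NOT ready: a short plaster-filled flask (50 mm in diameter) still seated in its black rubber sprue base, a disc 70 mm in diameter and 18 mm high; 60 mm high in all. Origin: centre of the underside of the rubber. Stays where it is
- empty_short: Empty short flask: a bare open steel tube 50 mm in diameter, 50 mm high, no plaster, one sees down into it. Origin: centre of its lower end. Stays where it is
- empty_tall: Empty tall flask: a bare open steel tube 58 mm in diameter, 100 mm high, no plaster. Origin: centre of its lower end. Stays where it is
There are look-alikes about, which are no part of the job. What is shaped like the flask_short_2 but blue or red is not meant.

How it is judged:
By the outcome, as a careful person would: the job done as asked, in the order asked, and still so for the second after the job is handed in, with the robot touching nothing.
It also fails if it takes over 144 s, if anything falls off the work surface, if the arm or the gripper's body presses on something with over 40 N, if the wrist force passes 120 N, or if a joint passes its speed limit or range.

ROBOT

A 6-joint arm with a two-finger parallel gripper is mounted at the origin on the work surface. World frame = base frame: x ahead of the robot, y to its left, z up, the work surface at z = 0. Lengths are in m, angles in degrees, forces in N, time in s.
With the tool pointing down it reaches from about 0.35 to 0.875 m from the base axis. Payload 4.2 kg.
Tool frame: the origin (TCP) lies midway between the tips of the shut fingers; the grasp point (between the pads) lies 19 mm behind it; z points along the fingers, y is the direction in which the jaws open and shut (so a half turn about z gives the same grasp; the last joint's range is limited). The gripper opens to 87 mm and grips with 3 to 60 N. Pads are 19 mm wide; open, the fingers measure 117 mm over their backs; the gripper's body (75 mm by 190 mm) begins 51 mm behind the grasp point.
Start: joints at [-53.079, 22.042, 0.453, 0, -68.411, -14.817], TCP at [0.235, -0.579, 0.223] pointing down, gripper open.
Joint ranges: [-179.83, 179.83], [-69.29, 118.12], [-61.27, 80.66], [-181.25, 117.63], [-171.15, -9.14], [-177.46, 177.46]. Speed limits (degrees/s): [159.86, 159.86, 180, 180, 180, 180].

INTERFACE

Orientations are given as a 3x3 rotation matrix whose columns are the frame's x, y, z axes.
In Python, from station import r gives the robot as it stands.
- The arm moves only by the tool carry_out, never from a script. Its argument "steps" is a list of rows, each a list of 2 entries, a list of its own where there are three numbers: the shift along the tool's x, y, z in cm, then the turn about the tool's z in degrees. In form: [[[x, y, z], twist], ...]. A call has 1 to 20 rows; each row is the pose to reach, as a shift and turn from the pose measured when the call began, along the tool's axes at that moment; what a row does not reach only later rows make up. A row lasts 1/10 s, in which the tool goes at most 50 mm and 8.59 degrees, less where a joint would pass 70% of its speed; a pose out of reach is approached as far as the arm can. A call with a gripper value outside its range is refused whole. "gripper" is the gripper's target within -1 to 1 (fully open at 1, half-way at 0, shut at -1), set as the call begins (left out, the last holds). The fingers move at their own pace and stop on an object; the grip force is fixed at half the most. Time passes only in rows, so rows that repeat a pose let the fingers close. It gives the time, the measured TCP pose, the force and the opening at its end, in the units of the state.
- r.sense(): the state, without advancing time (a new reading comes with each control period).
- r.capture(name): name is "scene" or "top" or "wrist"; returns the picture (400x640x3 uint8, red, green, blue); there is no depth.
- r.calibration(name): a dict with "camera_matrix" (3x3 intrinsics, pixels), "world_from_camera" (4x4, takes a point from camera to world coordinates). Camera axes: x right, y up, looking along -z (the intrinsics and any distortion apply to the point x, -y, -z); pixel columns grow to the right and rows downward; lengths in m; the calibration is good to about 2 mm. A picture is of the moment at which its call begins: read the wrist's pose just before it. calibration takes no time and is no camera call; for the wrist camera it gives the pose at the moment of the call.
- r.finish_job(): hands the job in, once; it reports no verdict.
Trained networks look in the newest picture that a camera, given by its name, has taken for a name from the list of things; names that differ only in an ending like _2 or _b are one class to them, and where a whole thing is asked for, a point or a joint stands for the part that bears it (a point fixed in the world has none). Each returns a list of dicts, best first, with "confidence" (0 to 1); they miss things now and then, are a little off and sometimes report something else, mostly with a low value. They report only what shows in the picture. A call takes as long as a camera call. They do not tell look-alikes from the thing itself.
- r.cut_out(camera, target): "pixels" (400x640 bool, what is visible of it).
- r.place_of(camera, target): "centre" ([x, y, z] in m, in world coordinates, good to about 4 mm: a listed point, or the origin of a listed thing).
The state is a dict: "time_s": time; "joints": joint angles; "joint_velocities": joint speeds; "effort": joint torques, N m; "tcp_pos": TCP position; "ee_rot": TCP orientation; "wrist_force": force on the tool from outside, world axes, zero at the start; "moment": the same for the moment, N m; "gripper_width": opening from 0.0 (shut) to 1.0 (fully open).
Only numpy, scipy, OpenCV 4.12 (cv2) and the standard library are available. Lean on these libraries where they do the work, as an engineer would, in place of code of your own. Each camera call takes 0.05 s, during which the arm holds its last target. There are 200 camera calls.

## Working session

There is one attempt and no reset: what is moved stays moved. The work goes in short steps, Python scripts to look and compute and a tool call to move; the robot and the scene stay as the last step left them, time stands still between calls to the robot, and variables do not carry over. Pictures are saved under pics/ and viewed, about 12 in all and at most 16, crops included, and the job is handed in when it is done.

Besides the shell and the picture viewer there is one more tool, called after "Request:" by a JSON object that holds its "method" and its "body". carry_out: Moves the arm, as the interface text tells. Its arguments: {"type":"object","properties":{"steps":{"type":"array","items":{"type":"array"}},"gripper":{"type":"number"}},"required":["steps"]}

```bash
mkdir -p pics; ls
python3 - <<'E'
from station import r
import cv2
s=r.sense();print(s['time_s'],s['tcp_pos'],s['ee_rot'],s['gripper_width'])
for c in ['scene','top']:
    im=r.capture(c);cv2.imwrite(f'pics/{c}0.png',im[:,:,::-1])
    K=r.calibration(c);print(c,K['camera_matrix'],K['world_from_camera'])
    for t in ['rack','upper_tier','flask_short_1','flask_tall','flask_on_rubber','empty_short','empty_tall']:
        print(t,[(round(d['confidence'],2),[round(float(v),3) for v in d['centre']]) for d in r.place_of(c,t)])
E
```

```text
pics
0.0 [ 0.23496865 -0.5784765   0.22145877] [[-9.26578051e-01 -3.76101388e-01 -9.28231712e-04]
 [-3.76102521e-01  9.26575835e-01  2.02873430e-03]
 [ 9.70672866e-05  2.22889096e-03 -9.99997511e-01]] 0.9969945042412023
scene [[367.78689783   0.         319.31105657]
 [  0.         367.78689783 194.86417456]
 [  0.           0.           1.        ]] [[ 0.82637818 -0.49095359  0.27579643  0.72667401]
 [ 0.56291357  0.70710537 -0.42793727 -0.41922389]
 [ 0.0150802   0.50888757  0.86070089  0.86880432]
 [ 0.          0.          0.          1.        ]]
rack [(0.64, [0.501, 0.293, -0.004])]
upper_tier [(0.85, [0.5, -0.27, 0.001])]
flask_short_1 [(0.96, [0.305, -0.212, 0.0]), (0.93, [0.338, -0.095, -0.0]), (0.84, [0.357, 0.154, -0.002]), (0.8, [0.432, -0.061, 0.001]), (0.76, [0.66, -0.054, -0.002]), (0.65, [0.279, -0.33, 0.002])]
flask_tall [(0.77, [0.451, 0.067, 0.001])]
flask_on_rubber [(0.91, [0.65, 0.061, 0.0])]
empty_short [(0.57, [0.552, 0.068, -0.004])]
empty_tall [(0.79, [0.553, -0.066, 0.004])]
top [[369.90436559   0.         318.89576955]
 [  0.         369.90436559 198.12946993]
 [  0.           0.           1.        ]] [[ 0.02376426  0.99023571 -0.13736266  0.35115879]
 [-0.99949043  0.02646244  0.01784986 -0.00821987]
 [ 0.02131052  0.13686848  0.99035998  1.04256028]
 [ 0.          0.          0.          1.        ]]
rack [(0.81, [0.505, 0.293, 0.004])]
upper_tier [(0.74, [0.499, -0.272, -0.003])]
flask_short_1 [(0.89, [0.357, 0.156, -0.001]), (0.87, [0.303, -0.213, 0.004]), (0.8, [0.438, -0.061, -0.0]), (0.62, [0.654, -0.051, 0.004]), (0.59, [0.283, -0.33, -0.002]), (0.54, [0.336, -0.097, 0.001])]
flask_tall [(0.81, [0.449, 0.069, -0.002])]
flask_on_rubber [(0.66, [0.65, 0.063, -0.001])]
empty_short [(0.7, [0.55, 0.069, -0.0])]
empty_tall [(0.89, [0.548, -0.067, 0.003])]
```

View pics/top0.png

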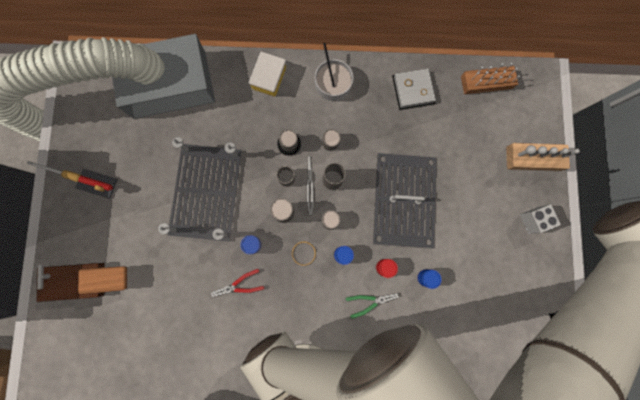

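View pics/scene0.png

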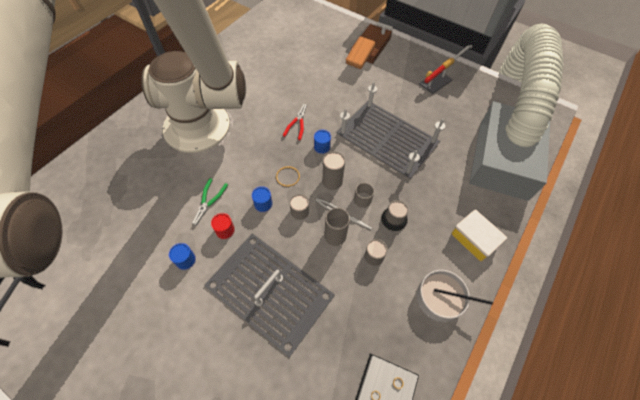

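Ready flasks: the white‑topped short ones at top px (332,139) and (331,220), the tall at (283,210). Blue and red cups are look‑alikes. The rack is at the left and the tier at the right, both with the long side about along x. Next, a zoom for the yaws.

Run:
```python
import cv2,numpy as np
a=cv2.imread('pics/top0.png');b=cv2.imread('pics/scene0.png')
f=lambda im,x,y,w,h,s:cv2.resize(im[y:y+h,x:x+w],None,fx=s,fy=s,interpolation=cv2.INTER_CUBIC)
c=np.zeros((600,800,3),np.uint8)
c[:480,:400]=f(a,155,130,100,120,4); c[:480,400:800]=f(a,360,140,100,120,4)
cv2.imwrite('pics/z1.png',c[:480])
cv2.imwrite('pics/z2.png',f(b,325,75,130,110,6)[:600,:800])
```

```text
(no output)
```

View pics/z1.png

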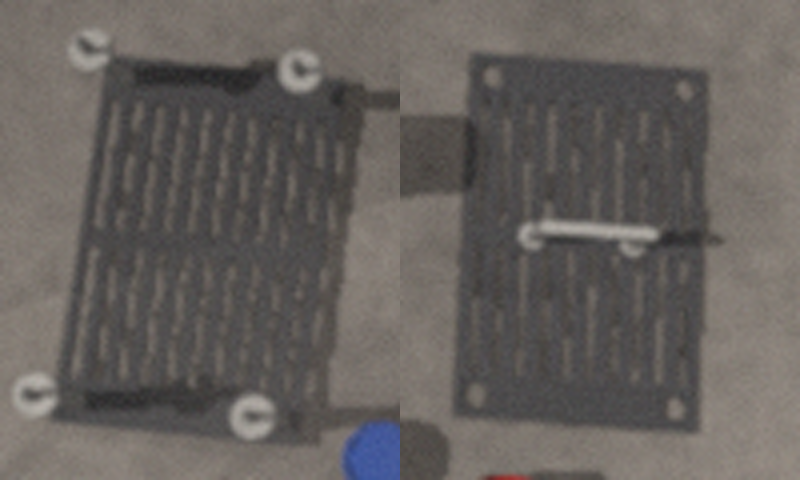

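View pics/z2.png

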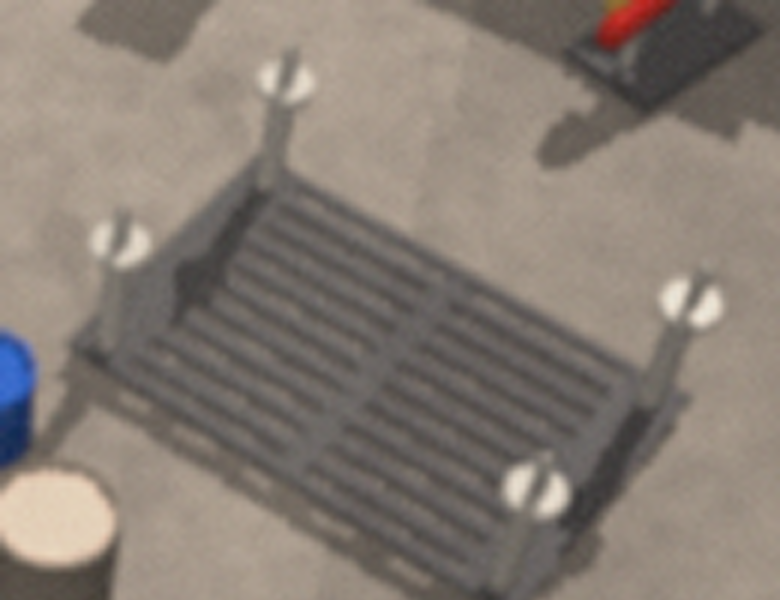

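Collars, tier holes and handle are all clear. In the 4x top crop the collars are at (90,49), (300,71), (252,416) and (36,394). Now fitting poses.

```bash
cat > h.py <<'E'
from station import r
import numpy as np, cv2
def ray(cam,px,z,K=None):
    K=K or r.calibration(cam);M=np.array(K['camera_matrix']);T=np.array(K['world_from_camera'])
    px=np.atleast_2d(np.array(px,float));d=np.c_[(px[:,0]-M[0,2])/M[0,0],-(px[:,1]-M[1,2])/M[1,1],-np.ones(len(px))]@T[:3,:3].T
    return T[:3,3]+d*((z-T[2,3])/d[:,2])[:,None]
def crop(pts,x,y,s): return (np.array(pts,float)+.5)/s-.5+[x,y]
MOD=np.array([[115,70],[115,-70],[-115,-70],[-115,70]])/1000
def fit(P):  # P order: +x+y, +x-y, -x-y, -x+y
    P=P[:,:2];c=P.mean(0);H=MOD.T@(P-c);th=np.degrees(np.arctan2(H[0,1]-H[1,0],H[0,0]+H[1,1]))
    a=np.radians(th);R=np.array([[np.cos(a),-np.sin(a)],[np.sin(a),np.cos(a)]])
    return c.round(4),round(th,2),((P-c-MOD@R.T)*1000).round(1).tolist()
def to(target,yaw=None):
    "shift (cm) in tool axes and twist to reach target TCP with tool-y heading yaw"
    s=r.sense();R=np.array(s['ee_rot']);d=R.T@(np.array(target)-s['tcp_pos'])*100
    h=np.degrees(np.arctan2(R[1,1],R[0,1]));tw=None if yaw is None else (h-yaw+90)%180-90
    print('t',round(s['time_s'],2),'tcp',np.round(s['tcp_pos'],4),'head',round(h,2),'F',np.round(s['wrist_force'],1),'w',round(s['gripper_width'],3),'| shift',d.round(2),'twist',tw if tw is None else round(tw,2),'j6',round(s['joints'][5],1))
E
python3 - <<'E'
from h import *
print('rack top',fit(ray('top',crop([(90,49),(300,71),(252,416),(36,394)],155,130,4),.082)))
print('rack scene',fit(ray('scene',crop([(691,302),(536,490),(120,243),(286,82)],325,75,6),.082)[[0,1,2,3]]))
print('tier',fit(ray('top',crop([(94,77),(285,90),(276,408),(78,396)],360,140,4),.004)))
to([.436,-.061,.12],135)
E
```

```text
rack top (array([0.5051, 0.2935]), np.float64(-4.37), [[-0.0, 0.0], [-0.2, 0.1], [0.1, 0.3], [0.1, -0.4]])
rack scene (array([0.5048, 0.293 ]), np.float64(-4.2), [[-0.1, 0.5], [-0.1, -0.4], [-0.1, 0.2], [0.4, -0.4]])
tier (array([ 0.4972, -0.2736]), np.float64(-2.57), [[-0.7, -0.9], [-0.0, 0.3], [1.0, 0.5], [-0.3, 0.1]])
t 0.8 tcp [ 0.2352 -0.579   0.2226] head 112.1 F [0.  0.6 0.2] w 1.001 | shift [-38.1   40.44  10.26] twist -22.9 j6 -14.8
```

Request:
{"method": "carry_out", "body": {"gripper": 1, "steps": [[[-10, 10.5, 2], -6], [[-20, 21, 4], -12], [[-30, 32, 6], -18], [[-38.1, 40.4, 6], -22.9], [[-38.1, 40.4, 6], -22.9], [[-38.1, 40.4, 6], -22.9], [[-38.1, 40.4, 6], -22.9], [[-38.1, 40.4, 6], -22.9], [[-38.1, 40.4, 6], -22.9], [[-38.1, 40.4, 6], -22.9], [[-38.1, 40.4, 6], -22.9], [[-38.1, 40.4, 6], -22.9], [[-38.1, 40.4, 6], -22.9], [[-38.1, 40.4, 6], -22.9], [[-38.1, 40.4, 6], -22.9], [[-38.1, 40.4, 6], -22.9], [[-38.1, 40.4, 6], -22.9], [[-38.1, 40.4, 6], -22.9]]}}

```text
time_s: 2.6
tcp_pos: [0.436, -0.062, 0.1626]
ee_rot: [[-0.708, -0.706, 0.0], [-0.706, 0.708, -0.0], [-0.0, -0.0, -1.0]]
wrist_force: [0.3, 0.9, 0.2]
gripper_width: 0.997
```

Run:
```python
from h import *
im=r.capture('wrist');cv2.imwrite('pics/w1.png',im[:,:,::-1])
for t in ['flask_short_1','flask_tall']:
    print(t,[(round(d['confidence'],2),np.round(d['centre'],3)) for d in r.place_of('wrist',t)])
im=r.capture('top')
for t in ['flask_short_1','flask_tall']:
    print(t,[(round(d['confidence'],2),np.round(d['centre'],3)) for d in r.place_of('top',t)])
to([.436,-.061,.02],135)
```

```text
flask_short_1 [(0.84, array([ 0.43 , -0.061,  0.   ])), (0.56, array([ 0.337, -0.1  ,  0.003])), (0.35, array([0.552, 0.063, 0.003]))]
flask_tall [(0.85, array([ 0.454,  0.072, -0.005]))]
flask_short_1 [(0.83, array([ 0.281, -0.331, -0.003])), (0.78, array([ 0.656, -0.054, -0.002])), (0.78, array([ 0.334, -0.099,  0.002])), (0.6, array([ 0.306, -0.215,  0.002])), (0.41, array([ 0.439, -0.058, -0.001]))]
flask_tall []
t 2.9 tcp [ 0.4362 -0.0614  0.1626] head 135.0 F [ 0.1 -1.   0.2] w 0.996 | shift [-1.000e-02  4.000e-02  1.426e+01] twist -0.0 j6 -58.3
```

View pics/w1.png

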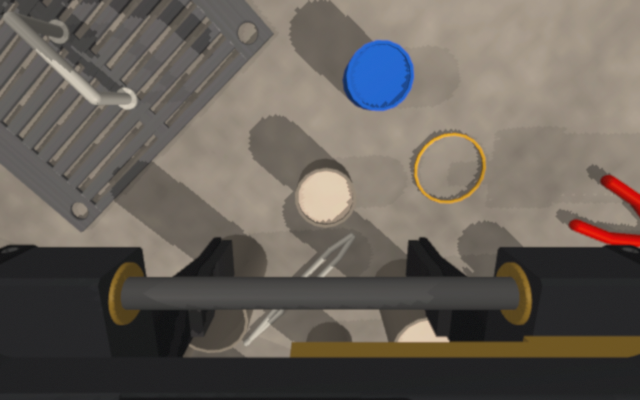

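The flask's white top is at px (325,195), centred between the jaws in y. I'll use that to check its position.

Run:
```python
from h import *
p=ray('wrist',[(325,195)],.05)[0];print(p)
to([p[0],p[1],.02],135)
```

```text
[ 0.43133111 -0.06012066  0.05      ]
t 2.9 tcp [ 0.4362 -0.0614  0.1626] head 135.0 F [ 0.1 -1.   0.2] w 0.996 | shift [ 0.25  0.43 14.26] twist -0.0 j6 -58.3
```

Request:
{"method": "carry_out", "body": {"steps": [[[0.2, 0.3, 4], 0], [[0.2, 0.3, 8], 0], [[0.2, 0.3, 11], 0], [[0.2, 0.3, 13], 0], [[0.2, 0.3, 14.2], 0], [[0.2, 0.3, 14.2], 0], [[0.2, 0.3, 14.2], 0]]}}

```text
time_s: 3.6
tcp_pos: [0.433, -0.0606, 0.0207]
ee_rot: [[-0.707, -0.707, 0.0], [-0.707, 0.707, -0.0], [0.0, -0.0, -1.0]]
wrist_force: [0.2, 0.3, 0.0]
gripper_width: 1.002
```

Request:
{"method": "carry_out", "body": {"gripper": -1, "steps": [[[0, 0, 0], 0], [[0, 0, 0], 0], [[0, 0, 0], 0], [[0, 0, 0], 0], [[0, 0, 0], 0], [[0, 0, 0], 0], [[0, 0, 0], 0], [[0, 0, 0], 0], [[0, 0, -1], 0], [[0, 0, -3], 0], [[0, 0, -6], 0], [[0, 0, -10], 0], [[0, 0, -15], 0], [[0, 0, -15], 0]]}}

```text
time_s: 5.0
tcp_pos: [0.4376, -0.0603, 0.1777]
ee_rot: [[-0.705, -0.709, 0.016], [-0.709, 0.706, 0.001], [-0.012, -0.01, -1.0]]
wrist_force: [2.0, 0.6, -1.9]
gripper_width: 0.57
```

Run:
```python
from h import *
# rack target: local (+.055,0) and (-.055,0)
a=np.radians(-4.3)
for x in(.055,-.055):
  print(x,.505+x*np.cos(a),.2932+x*np.sin(a)); to([.505+x*np.cos(a),.2932+x*np.sin(a),.17],-4.3)
```

```text
0.055 0.5598451823438814 0.289076170024552
t 5.0 tcp [ 0.4376 -0.0603  0.1777] head 135.12 F [ 2.   0.6 -1.9] w 0.57 | shift [-33.37  16.     1.01] twist -40.58 j6 -58.5
-0.055 0.45015481765611864 0.29732382997544804
t 5.0 tcp [ 0.4376 -0.0603  0.1777] head 135.12 F [ 2.   0.6 -1.9] w 0.57 | shift [-26.21  24.35   0.83] twist -40.58 j6 -58.5
```

Request:
{"method": "carry_out", "body": {"steps": [[[-5, 2.5, 0], -6], [[-10, 5, 0], -12], [[-15, 7.5, 0], -18], [[-20, 10, 0], -24], [[-25, 12.5, 0], -31], [[-29, 14, 0.5], -37], [[-32, 15.4, 0.8], -40.6], [[-33.4, 16, 1], -40.6], [[-33.4, 16, 1], -40.6], [[-33.4, 16, 1], -40.6], [[-33.4, 16, 1], -40.6], [[-33.4, 16, 1], -40.6]]}}

```text
time_s: 6.2
tcp_pos: [0.5598, 0.2881, 0.1704]
ee_rot: [[-0.076, -0.997, 0.016], [-0.997, 0.076, 0.001], [-0.002, -0.016, -1.0]]
wrist_force: [-0.2, -0.3, -1.1]
gripper_width: 0.565
```

Run:
```python
from h import *
im=r.capture('wrist');cv2.imwrite('pics/w2.png',im[:,:,::-1])
to([.5598,.2891,.033],-4.3)
```

```text
t 6.25 tcp [0.5599 0.2883 0.1705] head 175.66 F [ 0.6  0.5 -1.1] w 0.566 | shift [-0.05  0.24 13.75] twist -0.04 j6 -46.9
```

View pics/w2.png

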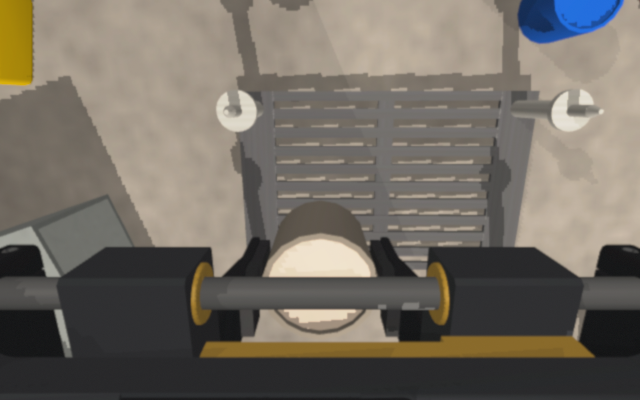

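Request:
{"method": "carry_out", "body": {"steps": [[[0, 0.2, 3], 0], [[0, 0.2, 6], 0], [[0, 0.2, 9], 0], [[0, 0.2, 11], 0], [[0, 0.2, 12.2], 0], [[0, 0.2, 12.8], 0], [[0, 0.2, 13.2], 0], [[0, 0.2, 13.4], 0], [[0, 0.2, 13.5], 0], [[0, 0.2, 13.6], 0], [[0, 0.2, 13.65], 0], [[0, 0.2, 13.65], 0], [[0, 0.2, 13.65], 0]]}}

```text
time_s: 7.55
tcp_pos: [0.5602, 0.2886, 0.0342]
ee_rot: [[-0.076, -0.997, 0.016], [-0.997, 0.076, 0.002], [-0.003, -0.016, -1.0]]
wrist_force: [-0.1, -0.3, -2.4]
gripper_width: 0.564
```

Request:
{"method": "carry_out", "body": {"steps": [[[0, 0, 0.05], 0], [[0, 0, 0.1], 0], [[0, 0, 0.12], 0], [[0, 0, 0.12], 0], [[0, 0, 0.12], 0]]}}

```text
time_s: 8.05
tcp_pos: [0.5603, 0.2888, 0.0333]
ee_rot: [[-0.075, -0.997, 0.017], [-0.997, 0.076, 0.002], [-0.003, -0.017, -1.0]]
wrist_force: [-0.3, -0.4, 0.8]
gripper_width: 0.572
```

Run:
```python
from h import *
to([.5598,.2891,.033],-4.3)
for i in range(3):
  r.capture('wrist');print(r.sense()['wrist_force'])
```

```text
t 8.05 tcp [0.5603 0.2888 0.0333] head 175.67 F [-0.3 -0.4  0.8] w 0.572 | shift [-0.03  0.05  0.03] twist -0.03 j6 -47.1
[-1.28065806  0.69128245  1.46728671]
[-0.77206154  0.14464768  1.36965178]
[-1.51308453  0.30616091  1.68848848]
```

Request:
{"method": "carry_out", "body": {"gripper": 1, "steps": [[[0, 0, 0], 0], [[0, 0, 0], 0], [[0, 0, 0], 0], [[0, 0, 0], 0], [[0, 0, 0], 0], [[0, 0, 0], 0], [[0, 0, -2], 0], [[0, 0, -5], 0], [[0, 0, -9], 0], [[0, 0, -13], 0], [[0, 0, -15], 0], [[0, 0, -15], 0], [[0, 0, -15], 0], [[0, 0, -15], 0], [[0, 0, -15], 0]]}}

```text
time_s: 9.7
tcp_pos: [0.5572, 0.288, 0.1814]
ee_rot: [[-0.076, -0.997, 0.014], [-0.997, 0.076, -0.0], [-0.001, -0.014, -1.0]]
wrist_force: [-0.9, -0.1, -0.5]
gripper_width: 1.001
```

Run:
```python
from h import *
im=r.capture('wrist');cv2.imwrite('pics/w3.png',im[:,:,::-1])
print([(round(d['confidence'],2),np.round(d['centre'],3)) for d in r.place_of('wrist','flask_short_1')])
to([.656,-.053,.17],90);to([.656,-.053,.17],135)
```

```text
[(0.94, array([0.563, 0.29 , 0.012])), (0.67, array([0.36 , 0.156, 0.003]))]
t 9.8 tcp [0.5574 0.2882 0.1819] head 175.66 F [-0.5  0.8 -0.2] w 0.998 | shift [ 33.28 -12.39   1.33] twist 85.66 j6 -47.0
t 9.8 tcp [0.5574 0.2882 0.1819] head 175.66 F [-0.5  0.8 -0.2] w 0.998 | shift [ 33.28 -12.39   1.33] twist 40.66 j6 -47.0
```

View pics/w3.png

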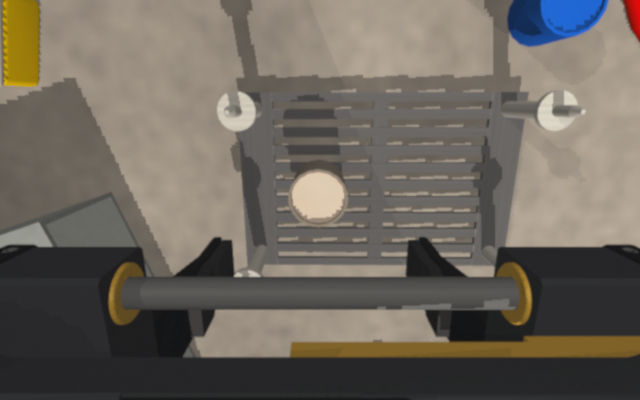

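Flask 1 stands on the shelf at px (318,197). Next is flask 2.

Request:
{"method": "carry_out", "body": {"steps": [[[5, -1.5, 0], 6], [[9, -3, 0], 12], [[13, -5, 0], 18], [[18, -7, 0], 25], [[23, -9, 0.5], 32], [[28, -11, 1], 38], [[31.5, -12, 1.3], 40.7], [[33.3, -12.4, 1.3], 40.7], [[33.3, -12.4, 1.3], 40.7], [[33.3, -12.4, 1.3], 40.7], [[33.3, -12.4, 1.3], 40.7], [[33.3, -12.4, 1.3], 40.7], [[33.3, -12.4, 1.3], 40.7]]}}

```text
time_s: 11.1
tcp_pos: [0.6561, -0.0519, 0.1706]
ee_rot: [[-0.706, -0.708, 0.015], [-0.708, 0.706, 0.0], [-0.011, -0.011, -1.0]]
wrist_force: [-0.7, 1.0, 0.6]
gripper_width: 1.0
```

Run:
```python
from h import *
im=r.capture('wrist');C=r.cut_out('wrist','flask_short_1')
for c in C:
    p=c['pixels'];m=(p&(im.min(2)>150)).astype(np.uint8)
    if m.sum()<200: continue
    k,_=cv2.findContours(m,0,2);k=max(k,key=cv2.contourArea);(u,v),rad=cv2.minEnclosingCircle(k)
    print(c['confidence'],u,v,rad,ray('wrist',[(u,v)],.05)[0])
print([(round(d['confidence'],2),np.round(d['centre'],3)) for d in r.place_of('wrist','flask_short_1')])
to([.656,-.053,.02],135)
```

```text
0.68 313.4990539550781 191.09107971191406 25.45652198791504 [ 0.65886176 -0.05858983  0.05      ]
[(0.95, array([ 0.663, -0.057,  0.   ]))]
t 11.25 tcp [ 0.6561 -0.0525  0.1705] head 135.02 F [ 0.4 -0.3  0.4] w 0.999 | shift [ 0.2   0.13 15.05] twist 0.02 j6 -54.6
```

Request:
{"method": "carry_out", "body": {"steps": [[[0.1, -0.2, 4], 0], [[0.2, -0.2, 8], 0], [[0.3, -0.2, 11], 0], [[0.3, -0.2, 13.5], 0], [[0.3, -0.2, 15], 0], [[0.3, -0.2, 15], 0], [[0.3, -0.2, 15], 0]]}}

```text
time_s: 11.95
tcp_pos: [0.6585, -0.0559, 0.0214]
ee_rot: [[-0.706, -0.708, 0.017], [-0.708, 0.706, -0.0], [-0.012, -0.012, -1.0]]
wrist_force: [-0.5, 0.6, 0.7]
gripper_width: 1.0
```

Request:
{"method": "carry_out", "body": {"gripper": -1, "steps": [[[0, 0, 0], 0], [[0, 0, 0], 0], [[0, 0, 0], 0], [[0, 0, 0], 0], [[0, 0, 0], 0], [[0, 0, 0], 0], [[0, 0, 0], 0], [[0, 0, 0], 0], [[0, 0, -1], 0], [[0, 0, -3], 0], [[0, 0, -6], 0], [[0, 0, -10], 0], [[0, 0, -15], 0], [[0, 0, -15], 0], [[0, 0, -15], 0], [[0, 0, -15], 0]]}}

```text
time_s: 13.55
tcp_pos: [0.6546, -0.0559, 0.1697]
ee_rot: [[-0.707, -0.707, 0.013], [-0.707, 0.707, 0.0], [-0.009, -0.009, -1.0]]
wrist_force: [-0.5, -0.1, -0.8]
gripper_width: 0.568
```

Run:
```python
from h import *
to([.4502,.2973,.17],-4.3)
```

```text
t 13.55 tcp [ 0.6546 -0.0559  0.1697] head 135.03 F [-0.5 -0.1 -0.8] w 0.568 | shift [-10.54  39.42  -0.28] twist -40.67 j6 -54.3
```

Request:
{"method": "carry_out", "body": {"steps": [[[-1, 4, 0], -5], [[-2, 8, 0], -10], [[-3.5, 12.5, 0], -16], [[-5, 17, 0], -22], [[-6, 21.5, 0], -28], [[-7, 26, 0], -34], [[-8.5, 31, 0], -40], [[-9.5, 35, -0.1], -40.7], [[-10.2, 38, -0.2], -40.7], [[-10.5, 39.4, -0.3], -40.7], [[-10.5, 39.4, -0.3], -40.7], [[-10.5, 39.4, -0.3], -40.7], [[-10.5, 39.4, -0.3], -40.7]]}}

```text
time_s: 14.85
tcp_pos: [0.4503, 0.2957, 0.1696]
ee_rot: [[-0.076, -0.997, 0.012], [-0.997, 0.076, -0.001], [-0.0, -0.012, -1.0]]
wrist_force: [0.8, 0.9, -1.1]
gripper_width: 0.568
```

Run:
```python
from h import *
to([.4502,.2973,.0335],-4.3)
```

```text
t 14.85 tcp [0.4503 0.2957 0.1696] head 175.64 F [ 0.8  0.9 -1.1] w 0.568 | shift [-0.16  0.18 13.61] twist -0.06 j6 -55.6
```

Request:
{"method": "carry_out", "body": {"steps": [[[-0.1, 0.1, 3], 0], [[-0.2, 0.2, 6], 0], [[-0.2, 0.2, 9], 0], [[-0.2, 0.2, 11], 0], [[-0.2, 0.2, 12.2], 0], [[-0.2, 0.2, 12.8], 0], [[-0.2, 0.2, 13.2], 0], [[-0.2, 0.2, 13.35], 0], [[-0.2, 0.2, 13.45], 0], [[-0.2, 0.2, 13.55], 0], [[-0.2, 0.2, 13.6], 0], [[-0.2, 0.2, 13.62], 0], [[-0.2, 0.2, 13.62], 0], [[-0.2, 0.2, 13.62], 0]]}}

```text
time_s: 16.25
tcp_pos: [0.4502, 0.2978, 0.0338]
ee_rot: [[-0.076, -0.997, 0.012], [-0.997, 0.076, -0.001], [-0.0, -0.012, -1.0]]
wrist_force: [-0.7, -1.1, 1.0]
gripper_width: 0.567
```

Run:
```python
from h import *
to([.4502,.2973,.0335],-4.3)
for i in range(3):
  r.capture('wrist');print(r.sense()['wrist_force'])
```

```text
t 16.25 tcp [0.4502 0.2978 0.0338] head 175.65 F [-0.7 -1.1  1. ] w 0.567 | shift [ 0.05 -0.    0.03] twist -0.05 j6 -56.1
[-0.47264991 -0.2492542   1.37630358]
[-0.74755046 -1.29460039  1.98245256]
[-0.53138671 -0.1374571   2.02208683]
```

In contact. Release.

Request:
{"method": "carry_out", "body": {"gripper": 1, "steps": [[[0, 0, 0], 0], [[0, 0, 0], 0], [[0, 0, 0], 0], [[0, 0, 0], 0], [[0, 0, 0], 0], [[0, 0, 0], 0], [[0, 0, -2], 0], [[0, 0, -5], 0], [[0, 0, -9], 0], [[0, 0, -13], 0], [[0, 0, -17], 0], [[0, 0, -17], 0], [[0, 0, -17], 0], [[0, 0, -17], 0], [[0, 0, -17], 0], [[0, 0, -17], 0], [[0, 0, -17], 0]]}}

```text
time_s: 18.1
tcp_pos: [0.448, 0.2977, 0.2028]
ee_rot: [[-0.076, -0.997, 0.011], [-0.997, 0.076, -0.002], [0.001, -0.011, -1.0]]
wrist_force: [0.4, 0.1, -0.3]
gripper_width: 1.005
```

Run:
```python
from h import *
im=r.capture('wrist');cv2.imwrite('pics/w4.png',im[:,:,::-1])
print([(round(d['confidence'],2),np.round(d['centre'],3)) for d in r.place_of('wrist','flask_short_1')])
to([.4972,-.2736,.17],-2.6)
```

```text
[(0.86, array([ 0.362,  0.155, -0.002])), (0.72, array([0.452, 0.3  , 0.01 ])), (0.65, array([0.559, 0.289, 0.012]))]
t 18.2 tcp [0.4481 0.2978 0.2032] head 175.65 F [-0.  -0.1 -0.3] w 1.002 | shift [56.6  -9.19  3.46] twist -1.75 j6 -55.9
```

View pics/w4.png

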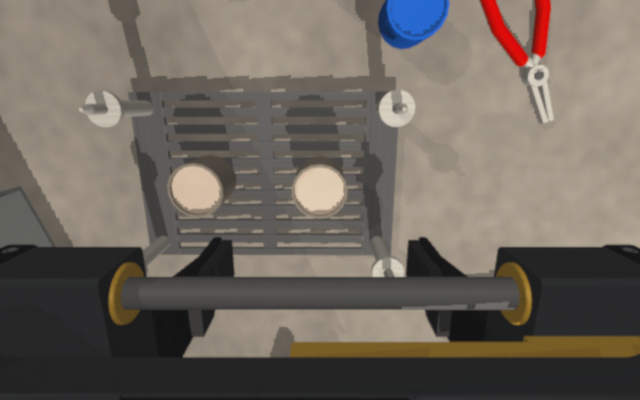

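Both short flasks stand on the shelf at px (195,190) and (319,190). Now to the tier.

Request:
{"method": "carry_out", "body": {"steps": [[[4, -0.6, 0], 0], [[8.5, -1.2, 0], 0], [[13, -2, 0], 0], [[17.5, -2.8, 0], 0], [[22, -3.5, 0], 0], [[26.5, -4.2, 0], 0], [[31, -5, 0.5], -1], [[35.5, -5.8, 1], -1], [[40, -6.5, 1.5], -1.7], [[44.5, -7.2, 2], -1.7], [[49, -8, 2.5], -1.7], [[53, -8.6, 3], -1.7], [[55.5, -9, 3.4], -1.7], [[56.6, -9.2, 3.5], -1.7], [[56.6, -9.2, 3.5], -1.7], [[56.6, -9.2, 3.5], -1.7], [[56.6, -9.2, 3.5], -1.7]]}}

```text
time_s: 19.9
tcp_pos: [0.4974, -0.2724, 0.17]
ee_rot: [[-0.045, -0.999, 0.012], [-0.999, 0.045, -0.001], [0.001, -0.012, -1.0]]
wrist_force: [-0.1, 0.7, -0.2]
gripper_width: 1.0
```

Run:
```python
from h import *
im=r.capture('wrist');cv2.imwrite('pics/w5.png',im[:,:,::-1])
to([.4972,-.2736,.031],-2.6)
print(r.calibration('wrist')['world_from_camera'])
```

```text
t 19.95 tcp [ 0.4975 -0.2724  0.17  ] head 177.45 F [-0.1  0.6  0.4] w 1.003 | shift [ 0.11  0.19 13.9 ] twist 0.05 j6 9.9
[[-0.99894996 -0.03896327 -0.02410068  0.49238905]
 [ 0.0440384  -0.96168059 -0.2706124  -0.34638436]
 [-0.01263321 -0.2713896   0.96238666  0.33209528]
 [ 0.          0.          0.          1.        ]]
```

View pics/w5.png

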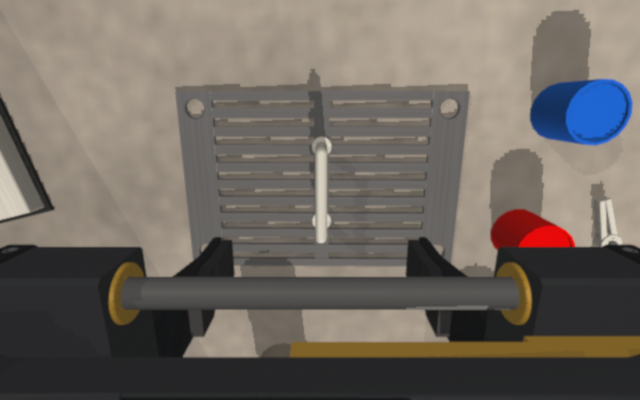

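Run:
```python
from h import *
P=ray('wrist',[(322,146),(321,241)],.054);print(P,P.mean(0))
H=ray('wrist',[(450,107),(196,107)],.004);print(H,np.degrees(np.arctan2(*(H[1]-H[0])[[1,0]])),np.linalg.norm(H[0]-H[1]))
```

```text
[[ 0.49548712 -0.31402251  0.054     ]
 [ 0.49971811 -0.23401659  0.054     ]] [ 0.49760262 -0.27401955  0.054     ]
[[ 0.37988505 -0.33805831  0.004     ]
 [ 0.60846012 -0.34810519  0.004     ]] -2.516780057758279 0.22879576506390026
```

Consistent with the earlier fit (0.4975, −0.274, −2.5°). Grasp the handle.

Request:
{"method": "carry_out", "body": {"steps": [[[0.1, 0.1, 4], 0], [[0.1, 0.2, 8], 0], [[0.1, 0.2, 11], 0], [[0.1, 0.2, 13], 0], [[0.1, 0.2, 13.9], 0], [[0.1, 0.2, 13.9], 0], [[0.1, 0.2, 13.9], 0], [[0.1, 0.2, 13.9], 0]]}}

```text
time_s: 20.75
tcp_pos: [0.4983, -0.2736, 0.0326]
ee_rot: [[-0.044, -0.999, 0.015], [-0.999, 0.044, -0.002], [0.002, -0.015, -1.0]]
wrist_force: [-0.1, -0.4, 1.0]
gripper_width: 1.0
```

Request:
{"method": "carry_out", "body": {"gripper": -1, "steps": [[[0, 0, 0], 0], [[0, 0, 0], 0], [[0, 0, 0], 0], [[0, 0, 0], 0], [[0, 0, 0], 0], [[0, 0, 0], 0], [[0, 0, 0], 0], [[0, 0, 0], 0], [[0, 0, 0], 0], [[0, 0, 0], 0], [[0, 0, 0], 0], [[0, 0, 0], 0], [[0, 0, 0], 0], [[0, 0, 0], 0]]}}

```text
time_s: 22.15
tcp_pos: [0.4983, -0.2736, 0.0325]
ee_rot: [[-0.044, -0.999, 0.015], [-0.999, 0.044, -0.002], [0.001, -0.015, -1.0]]
wrist_force: [0.3, -0.2, -0.3]
gripper_width: 0.101
```

Run:
```python
from h import *
to([.4972,-.2736,.25],-2.6)
```

```text
t 22.15 tcp [ 0.4983 -0.2736  0.0325] head 177.48 F [ 0.3 -0.2 -0.3] w 0.101 | shift [  0.04  -0.22 -21.74] twist 0.08 j6 10.0
```

Request:
{"method": "carry_out", "body": {"steps": [[[0, 0, -0.5], 0], [[0, 0, -1.5], 0], [[0, 0, -3], 0], [[0, 0, -5], 0], [[0, 0, -7.5], 0], [[0, 0, -10], 0], [[0, 0, -12.5], 0], [[0, 0, -15], 0], [[0, 0, -17.5], 0], [[0, -0.2, -19], 0], [[0, -0.2, -19.5], 0], [[0, -0.2, -19.5], 0], [[0, -0.2, -19.5], 0], [[0, -0.2, -19.5], 0]]}}

```text
time_s: 23.55
tcp_pos: [0.4965, -0.273, 0.2261]
ee_rot: [[-0.044, -0.999, 0.012], [-0.999, 0.044, -0.001], [0.001, -0.012, -1.0]]
wrist_force: [-0.3, 0.3, -4.5]
gripper_width: 0.101
```

Run:
```python
from h import *
to([.505,.2932,.225],-4.3)
```

```text
t 23.55 tcp [ 0.4965 -0.273   0.2261] head 177.47 F [-0.3  0.3 -4.5] w 0.101 | shift [-56.6    1.65   0.06] twist 1.77 j6 10.0
```

Held (−4.5 N). Carry it over, gently, to above the rack.

Request:
{"method": "carry_out", "body": {"steps": [[[-1.5, 0, 0], 0], [[-4, 0, 0], 0], [[-7.5, 0.2, 0], 0], [[-11.5, 0.3, 0], 0], [[-15.5, 0.5, 0], 0], [[-19.5, 0.6, 0], 0], [[-23.5, 0.7, 0], 0], [[-27.5, 0.8, 0], 0], [[-31.5, 0.9, 0], 0.5], [[-35.5, 1, 0], 1], [[-39.5, 1.1, 0], 1.8], [[-43.5, 1.3, 0], 1.8], [[-47.5, 1.4, 0], 1.8], [[-51, 1.5, 0], 1.8], [[-54, 1.6, 0], 1.8], [[-56, 1.7, 0], 1.8], [[-56.6, 1.7, 0], 1.8], [[-56.6, 1.7, 0], 1.8], [[-56.6, 1.7, 0], 1.8], [[-56.6, 1.7, 0], 1.8]]}}

```text
time_s: 25.55
tcp_pos: [0.5044, 0.292, 0.2256]
ee_rot: [[-0.077, -0.997, 0.012], [-0.997, 0.077, -0.001], [0.001, -0.012, -1.0]]
wrist_force: [0.1, -0.8, -4.4]
gripper_width: 0.101
```

Run:
```python
from h import *
a=r.capture('scene');b=r.capture('wrist')
to([.505,.2932,.15],-4.3)
f=cv2.resize(a[60:200,310:470],None,fx=3.75,fy=3.75,interpolation=cv2.INTER_CUBIC)
cv2.imwrite('pics/s6.png',f[:,:,::-1]);cv2.imwrite('pics/w6.png',b[:,:,::-1])
```

```text
t 25.65 tcp [0.5046 0.2922 0.2258] head 175.6 F [ 0.  -0.3 -3.9] w 0.104 | shift [-0.1   0.06  7.58] twist -0.1 j6 -50.9
```

View pics/w6.png

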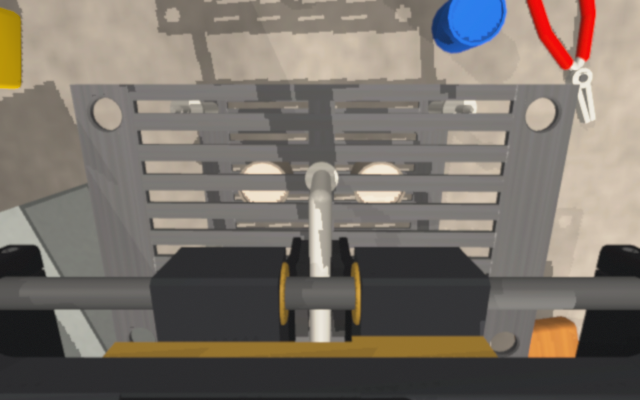

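View pics/s6.png

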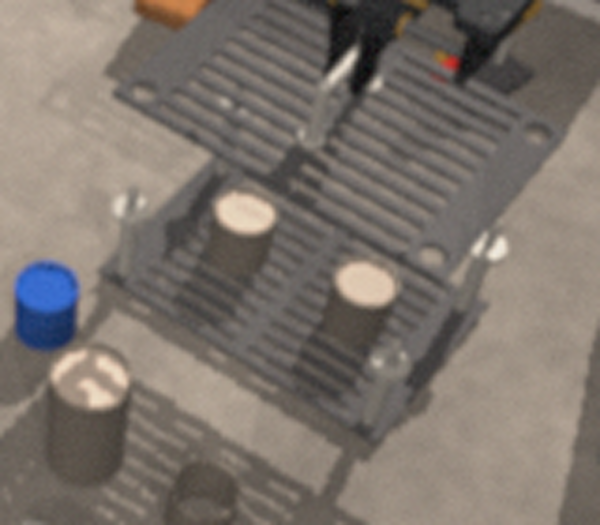

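The tier hangs nearly level, with holes at wrist px (107,113), (541,113), (503,342) and (140,342). I'll fit its pose.

Run:
```python
from h import *
for z in(.190,.197):
  P=ray('wrist',[(140,342),(107,113),(541,113),(503,342)],z)
  print(z,fit(P), np.linalg.norm(P[1]-P[2]),np.linalg.norm(P[0]-P[3]))
S=ray('scene',crop([(537,130),(430,257),(143,91)],310,60,3.75),.197);print(S)
# predicted
a=np.radians(-4.3);R=np.array([[np.cos(a),-np.sin(a)],[np.sin(a),np.cos(a)]]);print([.505,.2932]+MOD@R.T)
```

```text
0.19 (array([0.5047, 0.2965]), np.float64(-4.29), [[5.6, 3.7], [2.4, -3.5], [-4.3, -2.7], [-3.7, 2.4]]) 0.23676213261952483 0.23916202091687536
0.197 (array([0.5044, 0.2937]), np.float64(-4.29), [[1.1, 1.4], [-1.5, -0.6], [0.1, -0.4], [0.3, -0.4]]) 0.22838409431685552 0.23069906043575267
[[0.62344946 0.35536832 0.197     ]
 [0.61331813 0.21103782 0.197     ]
 [0.38412533 0.23243597 0.197     ]]
[[0.6249248  0.35438041]
 [0.61442778 0.21477449]
 [0.3850752  0.23201959]
 [0.39557222 0.37162551]]
```

Request:
{"method": "carry_out", "body": {"steps": [[[-0.05, 0.05, 1.5], 0], [[-0.05, 0.05, 3.5], 0], [[-0.05, 0.05, 5.5], 0], [[-0.05, 0.1, 7], 0], [[-0.05, 0.1, 7.8], 0], [[-0.05, 0.1, 8.2], 0], [[-0.05, 0.1, 8.5], 0], [[-0.05, 0.1, 8.8], 0], [[-0.05, 0.1, 9.1], 0], [[-0.05, 0.1, 9.4], 0], [[-0.05, 0.1, 9.7], 0], [[-0.05, 0.1, 9.9], 0], [[-0.05, 0.1, 9.9], 0], [[-0.05, 0.1, 9.9], 0]]}}

```text
time_s: 27.05
tcp_pos: [0.5049, 0.2927, 0.1268]
ee_rot: [[-0.077, -0.997, 0.013], [-0.997, 0.077, -0.001], [0.0, -0.013, -1.0]]
wrist_force: [-0.0, -0.8, -4.8]
gripper_width: 0.102
```

Run:
```python
from h import *
a=r.capture('wrist');to([.505,.2925,.1145],-4.3)
cv2.imwrite('pics/w7.png',a[:,:,::-1])
```

```text
t 27.1 tcp [0.5049 0.2928 0.1269] head 175.6 F [ 0.1  0.  -4.5] w 0.103 | shift [0.03 0.01 1.24] twist -0.1 j6 -51.1
```

View pics/w7.png

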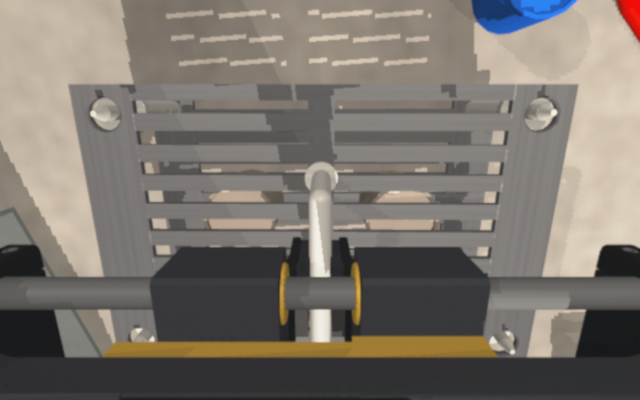

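All four pins are through their holes, at (105,113), (541,113), (502,342) and (143,336). Lower gently onto the collars.

Request:
{"method": "carry_out", "body": {"steps": [[[0, 0, 0.3], 0], [[0, 0, 0.5], 0], [[0, 0, 0.7], 0], [[0, 0, 0.9], 0], [[0, 0, 1.0], 0], [[0, 0, 1.1], 0], [[0, 0, 1.15], 0], [[0, 0, 1.2], 0], [[0, 0, 1.25], 0], [[0, 0, 1.25], 0], [[0, 0, 1.25], 0], [[0, 0, 1.25], 0]]}}

```text
time_s: 28.3
tcp_pos: [0.5051, 0.2928, 0.1145]
ee_rot: [[-0.077, -0.997, 0.013], [-0.997, 0.077, -0.001], [-0.0, -0.013, -1.0]]
wrist_force: [-1.5, -0.3, -4.7]
gripper_width: 0.099
```

Run:
```python
from h import *
to([.505,.2925,.1145],-4.3)
for i in range(3):
  r.capture('wrist');s=r.sense();print(s['wrist_force'],s['moment'])
```

```text
t 28.3 tcp [0.5051 0.2928 0.1145] head 175.6 F [-1.5 -0.3 -4.7] w 0.099 | shift [ 0.03  0.01 -0.  ] twist -0.1 j6 -51.1
[ 0.30965805  0.5198444  -4.45573545] [ 0.00281562  0.11395999 -0.02248117]
[-0.9462033  -0.27200816 -4.42012444] [ 0.01114412  0.11124557 -0.01650905]
[-0.12121522 -0.6196771  -3.60114816] [0.02038749 0.09549915 0.0036221 ]
```

Request:
{"method": "carry_out", "body": {"steps": [[[0, 0, 0.05], 0], [[0, 0, 0.05], 0], [[0, 0, 0.1], 0], [[0, 0, 0.1], 0], [[0, 0, 0.15], 0], [[0, 0, 0.15], 0], [[0, 0, 0.15], 0]]}}

```text
time_s: 29.15
tcp_pos: [0.5052, 0.2928, 0.1138]
ee_rot: [[-0.076, -0.997, 0.013], [-0.997, 0.076, -0.001], [-0.0, -0.013, -1.0]]
wrist_force: [-3.5, -1.0, 5.1]
gripper_width: 0.103
```

Run:
```python
from h import *
to([.505,.2925,.1145],-4.3)
for i in range(3):
  r.capture('wrist');s=r.sense();print(s['wrist_force'],s['moment'])
```

```text
t 29.15 tcp [0.5052 0.2928 0.1138] head 175.62 F [-3.5 -1.   5.1] w 0.103 | shift [ 0.03  0.01 -0.07] twist -0.08 j6 -51.1
[-3.6596544  -0.63421265  5.46028059] [-0.34779522  1.35217039  0.0138363 ]
[-4.65283722 -1.14461571  5.74859277] [-0.320174    1.31693437 -0.01486436]
[-3.69298778 -1.05755167  5.36846633] [-0.35401036  1.31997163  0.00259779]
```

Request:
{"method": "carry_out", "body": {"gripper": 1, "steps": [[[0, 0, 0], 0], [[0, 0, 0], 0], [[0, 0, 0], 0], [[0, 0, 0], 0], [[0, 0, 0], 0], [[0, 0, 0], 0], [[0, 0, 0], 0], [[0, 0, 0], 0], [[0, 0, -2], 0], [[0, 0, -5], 0], [[0, 0, -8], 0], [[0, 0, -10], 0], [[0, 0, -11], 0], [[0, 0, -11], 0], [[0, 0, -11], 0], [[0, 0, -11], 0]]}}

```text
time_s: 30.9
tcp_pos: [0.5031, 0.2924, 0.2221]
ee_rot: [[-0.077, -0.997, 0.011], [-0.997, 0.077, -0.003], [0.002, -0.011, -1.0]]
wrist_force: [0.1, 0.1, -0.6]
gripper_width: 0.997
```

Run:
```python
from h import *
a=r.capture('wrist');cv2.imwrite('pics/w8.png',a[:,:,::-1])
K=r.calibration('wrist')
b=r.capture('top')
print([(round(d['confidence'],2),np.round(d['centre'],3)) for d in r.place_of('top','upper_tier')],[(round(d['confidence'],2),np.round(d['centre'],3)) for d in r.place_of('top','flask_tall')])
to([.45,.068,.22],90);to([.45,.068,.22],180)
```

```text
[(0.58, array([0.504, 0.296, 0.078]))] [(0.75, array([ 0.45 ,  0.067, -0.003]))]
t 31.1 tcp [0.5035 0.2927 0.2229] head 175.62 F [-0.6  0.2 -0.8] w 1.0 | shift [22.81  3.62  0.27] twist 85.62 j6 -51.0
t 31.1 tcp [0.5035 0.2927 0.2229] head 175.62 F [-0.6  0.2 -0.8] w 1.0 | shift [22.81  3.62  0.27] twist -4.38 j6 -51.0
```

View pics/w8.png

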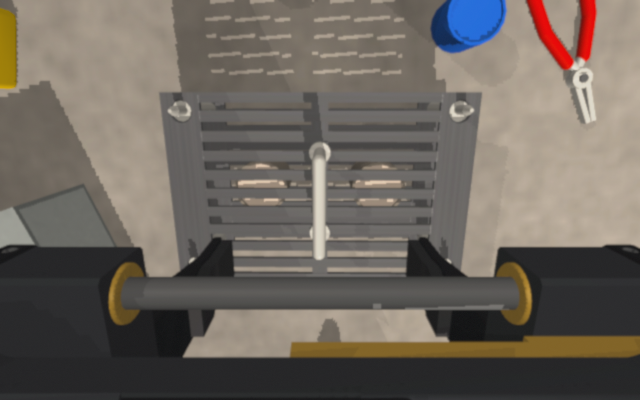

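The tier is seated with pins showing through at (180,110) and (460,110), and both flasks stand below it. Now the tall flask.

Request:
{"method": "carry_out", "body": {"steps": [[[2, 0.3, 0], 8], [[4, 0.6, 0], 16], [[6.5, 1, 0], 24], [[9, 1.4, 0], 32], [[11.5, 1.8, 0], 40], [[14, 2.2, 0], 48], [[16.5, 2.6, 0], 56], [[19, 3, 0], 64], [[21, 3.3, 0.2], 72], [[22.5, 3.6, 0.3], 80], [[22.8, 3.6, 0.3], 85.6], [[22.8, 3.6, 0.3], 85.6], [[22.8, 3.6, 0.3], 85.6], [[22.8, 3.6, 0.3], 85.6], [[22.8, 3.6, 0.3], 85.6]]}}

```text
time_s: 32.6
tcp_pos: [0.4503, 0.0685, 0.2196]
ee_rot: [[-1.0, -0.002, 0.012], [-0.002, 1.0, -0.002], [-0.012, -0.002, -1.0]]
wrist_force: [0.2, 0.5, 0.2]
gripper_width: 1.003
```

Run:
```python
from h import *
im=r.capture('wrist');C=r.cut_out('wrist','flask_tall')
for c in C:
    p=c['pixels'];m=(p&(im.min(2)>150)).astype(np.uint8)
    if m.sum()<200: continue
    k,_=cv2.findContours(m,0,2);k=max(k,key=cv2.contourArea);(u,v),rad=cv2.minEnclosingCircle(k)
    print(c['confidence'],u,v,rad,ray('wrist',[(u,v)],.1)[0])
print([(round(d['confidence'],2),np.round(d['centre'],3)) for d in r.place_of('wrist','flask_tall')])
cv2.imwrite('pics/w9.png',im[:,:,::-1])
to([.45,.068,.041],90)
```

```text
0.56 321.57666015625 194.67291259765625 29.945507049560547 [0.45065282 0.07003566 0.1       ]
[(0.81, array([0.45 , 0.069, 0.001]))]
t 32.75 tcp [0.4502 0.0683 0.2196] head 90.06 F [-0.6 -0.3  0.1] w 1.001 | shift [ 0.24 -0.   17.86] twist 0.06 j6 -119.7
```

View pics/w9.png

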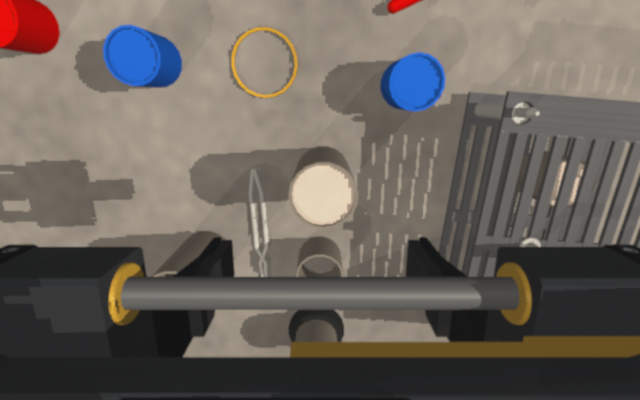

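Request:
{"method": "carry_out", "body": {"steps": [[[0, 0.1, 4], 0], [[0.1, 0.1, 8], 0], [[0.2, 0.1, 12], 0], [[0.2, 0.1, 15], 0], [[0.2, 0.1, 17], 0], [[0.2, 0.1, 17.8], 0], [[0.2, 0.1, 17.8], 0], [[0.2, 0.1, 17.8], 0], [[0.2, 0.1, 17.8], 0]]}}

```text
time_s: 33.65
tcp_pos: [0.4514, 0.0695, 0.0428]
ee_rot: [[-1.0, -0.001, 0.015], [-0.001, 1.0, -0.001], [-0.015, -0.001, -1.0]]
wrist_force: [-0.3, -0.2, 0.6]
gripper_width: 1.002
```

Request:
{"method": "carry_out", "body": {"gripper": -1, "steps": [[[0, 0, 0], 0], [[0, 0, 0], 0], [[0, 0, 0], 0], [[0, 0, 0], 0], [[0, 0, 0], 0], [[0, 0, 0], 0], [[0, 0, 0], 0], [[0, 0, 0], 0]]}}

```text
time_s: 34.45
tcp_pos: [0.452, 0.07, 0.0431]
ee_rot: [[-1.0, -0.002, 0.016], [-0.002, 1.0, 0.0], [-0.016, 0.0, -1.0]]
wrist_force: [0.2, 3.4, 1.8]
gripper_width: 0.659
```

Request:
{"method": "carry_out", "body": {"steps": [[[0, 0, -0.7], 0], [[0, 0, -2], 0], [[0, 0, -4], 0], [[0, 0, -7], 0], [[0, 0, -10], 0], [[0, 0, -13], 0], [[0, 0, -16], 0], [[0, 0, -18], 0], [[0, 0, -18], 0], [[0, 0, -18], 0], [[0, 0, -18], 0]]}}

```text
time_s: 35.55
tcp_pos: [0.4473, 0.0692, 0.2207]
ee_rot: [[-1.0, -0.001, 0.011], [-0.001, 1.0, -0.002], [-0.011, -0.002, -1.0]]
wrist_force: [0.0, 0.1, -6.0]
gripper_width: 0.665
```

Run:
```python
from h import *
a=np.radians(-4.3);x=-.058
print(.505+x*np.cos(a),.2932+x*np.sin(a)); to([.505+x*np.cos(a),.2932+x*np.sin(a),.23],85.7)
```

```text
0.44716326225554326 0.297548766155927
t 35.55 tcp [0.4473 0.0692 0.2207] head 90.06 F [ 0.   0.1 -6. ] w 0.665 | shift [-2.000e-02  2.283e+01 -9.600e-01] twist 4.36 j6 -119.9
```

Request:
{"method": "carry_out", "body": {"steps": [[[0, 1.5, 0], 0], [[0, 4.5, 0], 1], [[0, 8, 0], 2], [[0, 12, 0], 3], [[0, 16, 0], 4.4], [[0, 19, 0], 4.4], [[0, 21.5, 0], 4.4], [[0, 22.8, 0], 4.4], [[0, 22.8, 0], 4.4], [[0, 22.8, 0], 4.4], [[0, 22.8, 0], 4.4]]}}

```text
time_s: 36.65
tcp_pos: [0.4468, 0.296, 0.2198]
ee_rot: [[-0.997, 0.077, 0.01], [0.077, 0.997, -0.003], [-0.01, -0.002, -1.0]]
wrist_force: [-0.7, 0.7, -4.8]
gripper_width: 0.661
```

Run:
```python
from h import *
to([.4472,.2975,.1295],85.7)
```

```text
t 36.65 tcp [0.4468 0.296  0.2198] head 85.6 F [-0.7  0.7 -4.8] w 0.661 | shift [0.06 0.18 9.03] twist -0.1 j6 -145.9
```

Request:
{"method": "carry_out", "body": {"steps": [[[0, 0.1, 2], 0], [[0, 0.2, 4], 0], [[0, 0.2, 6], 0], [[0.1, 0.2, 7.5], 0], [[0.1, 0.2, 8.2], 0], [[0.1, 0.2, 8.5], 0], [[0.1, 0.2, 8.7], 0], [[0.1, 0.2, 8.8], 0], [[0.1, 0.2, 8.9], 0], [[0.1, 0.2, 9], 0], [[0.1, 0.2, 9.05], 0], [[0.1, 0.2, 9.05], 0], [[0.1, 0.2, 9.05], 0]]}}

```text
time_s: 37.95
tcp_pos: [0.4469, 0.2978, 0.1294]
ee_rot: [[-0.997, 0.077, 0.01], [0.077, 0.997, -0.003], [-0.01, -0.002, -1.0]]
wrist_force: [0.3, 0.1, -4.6]
gripper_width: 0.66
```

Run:
```python
from h import *
to([.4472,.2975,.1295],85.7)
for i in range(3):
  r.capture('wrist');s=r.sense();print(s['wrist_force'])
```

```text
t 37.95 tcp [0.4469 0.2978 0.1294] head 85.6 F [ 0.3  0.1 -4.6] w 0.66 | shift [-0.04 -0.03 -0.01] twist -0.1 j6 -146.1
[-0.63404953 -0.28184334 -5.01440913]
[-1.13898469  0.42365152 -4.44801492]
[-0.44865224  0.00651609 -5.06979341]
```

Request:
{"method": "carry_out", "body": {"steps": [[[0, 0, 0.05], 0], [[0, 0, 0.05], 0], [[0, 0, 0.1], 0], [[0, 0, 0.1], 0], [[0, 0, 0.1], 0]]}}

```text
time_s: 38.6
tcp_pos: [0.4469, 0.2978, 0.1292]
ee_rot: [[-0.997, 0.076, 0.01], [0.076, 0.997, -0.003], [-0.01, -0.002, -1.0]]
wrist_force: [-4.1, -0.7, 4.4]
gripper_width: 0.661
```

Run:
```python
from h import *
to([.4472,.2975,.1295],85.7)
for i in range(3):
  r.capture('wrist');s=r.sense();print(s['wrist_force'])
```

```text
t 38.6 tcp [0.4469 0.2978 0.1292] head 85.62 F [-4.1 -0.7  4.4] w 0.661 | shift [-0.03 -0.03 -0.03] twist -0.08 j6 -146.1
[-3.85212596 -1.36682285  5.7270492 ]
[-4.72693861 -0.72598329  5.37880322]
[-4.4706759  -2.68706005  5.81735386]
```

In contact (about +10 N relative). Release and rise.

Request:
{"method": "carry_out", "body": {"gripper": 1, "steps": [[[0, 0, 0], 0], [[0, 0, 0], 0], [[0, 0, 0], 0], [[0, 0, 0], 0], [[0, 0, 0], 0], [[0, 0, 0], 0], [[0, 0, 0], 0], [[0, 0, -1.5], 0], [[0, 0, -4], 0], [[0, 0, -8], 0], [[0, 0, -12], 0], [[0, 0, -14], 0], [[0, 0, -14], 0], [[0, 0, -14], 0], [[0, 0, -14], 0]]}}

```text
time_s: 40.25
tcp_pos: [0.4449, 0.2977, 0.2676]
ee_rot: [[-0.997, 0.077, 0.008], [0.077, 0.997, -0.005], [-0.008, -0.004, -1.0]]
wrist_force: [0.3, 0.0, -0.9]
gripper_width: 1.002
```

Run:
```python
from h import *
a=r.capture('wrist');b=r.capture('scene')
to([.45,.05,.27],85.7)
f=cv2.resize(b[60:200,310:470],None,fx=2.857,fy=2.857,interpolation=cv2.INTER_CUBIC)
print(f.shape);c=np.zeros((400,800,3),np.uint8)
c[:250,:400]=cv2.resize(a,(400,250));c[:f.shape[0],400:]=f[:400,:400]
cv2.imwrite('pics/f1.png',c[:,:,::-1])
print([(round(d['confidence'],2),np.round(d['centre'],3)) for d in r.place_of('scene','flask_tall')])
print([(round(d['confidence'],2),np.round(d['centre'],3)) for d in r.place_of('scene','upper_tier')])
```

```text
t 40.35 tcp [0.4451 0.2978 0.2677] head 85.61 F [-1.3 -0.8  0.3] w 0.998 | shift [ -2.39 -24.67  -0.11] twist -0.09 j6 -146.0
(400, 457, 3)
[(0.95, array([0.443, 0.297, 0.082]))]
[(0.66, array([0.505, 0.298, 0.082]))]
```

View pics/f1.png

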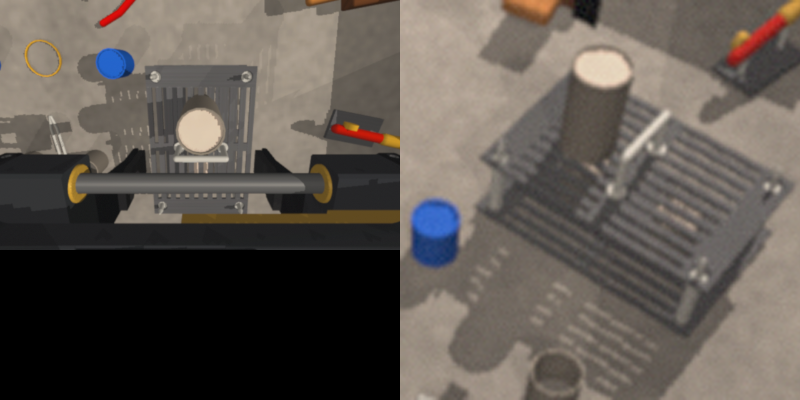

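The tall flask stands upright on the level upper shelf, clear of the handle and pins. The robot is clear, so I'm handing in.

```bash
python3 -c "
from station import r
print(r.finish_job())"
```

```text
the job is handed in; nothing more can be done
None
```

The rack is loaded in the order asked, and I handed the job in at about 40 s of the 144 s allowed. `finish_job` gives no verdict, so the result rests on my own checks:

- **Short flasks:** both stand on the lower shelf at about (0.56, 0.289) and (0.45, 0.298), seen upright in the wrist camera. I set each down until the force showed contact, then opened the gripper.
- **Upper shelf:** all four pins were seen through their holes just before I lowered it onto the collars. In the last pictures it looks level, and the network puts its underside at z 0.082, as it should be. It touched one side first because the tool was tilted about 0.7°, so the other side settled by an estimated 1–2 mm on release.
- **Tall flask:** it stands upright on the upper shelf at about (0.445, 0.297), clear of the handle and pins. The network put its base at z 0.082; the shelf top should be at 0.086, and the network is good to about 4 mm.
- **Everything else:** I did not touch the flask in rubber, the empty tubes or the look-alikes. I did not measure them again at the end.

No check failed. The largest force I read was about 7 N, though I only read it at the end of each move.

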